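# Press the top panel onto a casket's dowels and hold it while the glue takes

## Robot

A 6-joint arm with a two-finger parallel gripper is mounted at the origin on the work surface. World frame = base frame: x ahead of the robot, y to its left, z up, the work surface at z = 0. Lengths are in mm, angles in rad, forces in N, time in s.
With the tool pointing down it reaches from about 275 to 750 mm from the base axis. Payload 10.2 kg.
Tool frame: the origin (TCP) lies on the centre line of the jaws, within the pads' length; the fingertips stand 17 mm ahead of it and the grasp point (between the pads) lies 2 mm behind it; z points along the fingers, y is the line along which they close (so a half turn about z gives the same grasp; the last joint's range is limited). The gripper opens to 85 mm and grips with 20 to 120 N. Pads are 22 mm wide; open, the fingers measure 114 mm over their backs; the gripper's body (76 mm by 85 mm) begins 54 mm behind the grasp point. The pads swing forward as they close: fully open they stand 13 mm farther back than shut.
Start: joints at [0.94, 0.313, 1.498, -0, 1.331, -0.223], TCP at [208.223, 481.949, 248.294] pointing down, gripper open.
Joint ranges: [-2.94, 2.94], [-0.97, 2.17], [0.19, 2.56], [-1.23, 4.37], [0.02, 3.11], [-2.88, 2.88]. Speed limits (rad/s): [2.39, 2.39, 3.01, 3.14, 3.14, 3.14].

## Interface

Orientations are given as a unit quaternion [w, x, y, z].
In Python, from rig import ctrl gives the robot as it stands. The module is installed in compiled form; this text tells all that it offers.
- The arm moves only by the shell command python3 -m jog 'ROWS' [FORCE]. ROWS is JSON, a list of rows, each an object with "delta_pos": the shift along the world's x, y, z in mm, a list of three; "angular": the turn, a rotation vector about the world's x, y, z in rad, a list of three; "fingers": the opening, from 0 (shut) to 1 (fully open). In form: [{"delta_pos": [tx, ty, tz], "angular": [rx, ry, rz], "fingers": fingers}, ...]. A call has 1 to 10 rows; each row is the pose to reach, as a shift and turn from the pose commanded when the call began; what a row does not reach only later rows make up. A row lasts 1/8 s, in which the tool goes at most 62.5 mm and 10.7 degrees, less where a joint would pass 70% of its speed; a pose out of reach is approached as far as the arm can. A call with a gripper value outside its range is refused whole. The fingers move at their own pace and stop on an object; FORCE is the grip in N (left out, the last holds). Time passes only in rows, so rows that repeat a pose let the fingers close. It gives the time, the measured TCP pose, the force, the opening and the grip force at its end, in the units of the state.
- ctrl.sense(): the state, without advancing time (a new reading comes with each control period).
- ctrl.capture(name): name is "scene" or "top" or "wrist"; returns a dict with "pixels" (420x560x3 uint8, blue, green, red), "fx", "fy", "cx", "cy" (pixels), "dist" ([k1, k2, p1, p2, k3] as OpenCV has them; the pictures are not rectified), "R" (3x3) and "t" (3): a world point X has camera coordinates R X + t. Camera axes: x right, y down, z forward; pixel columns grow to the right and rows downward; lengths in mm; the calibration is good to about 2 mm. A picture is of the moment at which its call begins. There is no depth.
- ctrl.finish_job(): hands the job in; it is judged then, once.
The state is a dict: "time_s": time; "joints": joint angles; "dq": joint speeds; "tau": joint torques, N m; "eef_pos": TCP position; "ee_rot": TCP orientation; "force": force on the tool from outside, world axes, zero at the start; "wrist_torque": the same for the moment, N m; "grip_width": opening from 0.0 (shut) to 1.0 (fully open); "grip_force": force on a finger pad.
Only numpy, scipy, OpenCV 4.12 (cv2) and the standard library are available. Lean on these libraries where they do the work, as an engineer would, in place of code of your own. Each camera call takes 0.05 s, during which the arm holds its last target. There are 200 camera calls.

## Task

Lift the white dust cover off the unpainted wooden casket and set it down flat, skirt down, on the paper sheet. Then take the wooden top panel that has two dowel holes, fit it squarely over the casket's two dowels until it is fully home on the rim, and press it down with a firm hand push of roughly 10 to 20 newtons. Finish while still holding the panel pressed down (do not let go), and do not knock the other things on the bench about.

Things in the scene. Friction and masses are not known exactly. Their poses are not given: they have to be found in the camera images.
- casket: plain wooden carcass, 130 (x) x 90 (y) mm, open top, solid end blocks; fixed, with its 170 x 130 x 12 mm plywood board. Origin: centre of the board's underside, on the bench; x along the long side, z up. Flat rim 67 mm up. Two upright dowels, 10 mm diameter, at x = +48 and -48 mm, y = 0, rise 20 mm above the rim: straight for 12 mm, then tapering to 3.6 mm. The cover hides them at first
- casket_rim (a point): centre of the casket's rim plane, 67 mm above the bench, level with the dowels' feet; axes as the casket's
- cover: loose white plastic cover, 144 (x) x 104 (y) mm, hollow, 0.2 kg, lying on the casket, axes parallel to it. Origin: centre of the skirt's lower edge, 10 mm below the rim (57 mm above the bench); skirt play 2 mm. Flat top 44 mm above the origin; on its centre a grip block 60 (x) x 30 (y) x 30 mm, top 74 mm above the origin. Lift straight up, 35 mm or more, to clear the dowels
- panel: loose wooden plate 130 (x) x 90 (y) x 14 mm, flat on the bench, 0.2 kg. Origin: centre of its underside; x along the long side, z up. Through holes, 13 mm diameter, at x = +48 and -48 mm, y = 0. Central grip block 58 (x) x 36 (y) x 30 mm on the plate, top 44 mm above the origin. Fits either way round. Fully home, its origin is at casket_rim and the dowel tips stand 6 mm proud
- sheet: fixed white paper sheet, 200 (x) x 170 (y) x 2 mm, flat on the bench. Origin: centre of its underside; top 2 mm above the bench. The cover goes here
- spare: bystander: a smaller wooden panel without holes, 100 x 70 x 14 mm with a grip block 40 x 26 x 30 mm; it and the right panel may lie in each other's place. Origin: centre of its underside
- tub_a: bystander: orange paint tub, 80 mm diameter, 55 mm tall; origin under its centre
- tub_b: bystander: yellow paint tub with a white lid, 68 mm diameter, 50 mm tall; origin under its centre
- tub_c: bystander: red paint tub, 60 mm diameter, 48 mm tall; origin under its centre
- tub_d: bystander: green paint tub with a white lid, 64 mm diameter, 50 mm tall, near the robot's base; origin under its centre
- tub_e: bystander: blue paint tub with a white lid, 76 mm diameter, 52 mm tall; origin under its centre
- brush: bystander: paint brush 150 mm long lying on the bench; origin at about its middle, x along it
- sander: bystander: cork sanding block 70 x 35 x 30 mm; origin: centre of its underside
Mind the look-alikes: they are no part of the job. Leave any orange look-alike of the panel alone. What is shaped like the casket but orange or purple is not meant.

How it is judged (in metres and radians):
On the way, in this order (a step that is already met when the one before it is completed fails the run):
1. the cover is lifted clear of the casket (height (world z) of cover above 0.09 m and contact force between cover and the fingers above 1 N), for 0.1 s.
2. the cover lies flat on the sheet, released (x of cover in the frame of sheet between -0.1 and 0.1 m and y of cover in the frame of sheet between -0.085 and 0.085 m and height (world z) of cover below 0.008 m and angle between cover's own z axis and vertical below 0.08 rad and contact force between cover and the arm below 0.3 N and contact force between cover and the fingers below 0.3 N and linear speed of cover below 0.02 m/s), for 0.2 s.
3. the panel is lifted from the bench in the gripper (height (world z) of panel above 0.05 m and contact force between panel and the fingers above 1 N), for 0.1 s.
At the end, for the whole second after the job is handed in: Held at the end: panel over both dowels, within 4 mm sideways and 3 mm in height of casket_rim, long axes within 0.06 rad, level within 0.04 rad, fingers on it, pressed on the casket with 6 to 45 N. Cover flat (0.08 rad), untouched, its origin over the sheet and under 8 mm high (horizontal distance between panel and casket_rim below 0.004 m and z of panel in the frame of casket_rim between -0.003 and 0.003 m and angle between the x axis of panel and the x axis of casket_rim, either way round below 0.06 rad and angle between panel's own z axis and vertical below 0.04 rad and contact force between panel and casket between 6 and 45 N and contact force between panel and the fingers above 4 N and x of cover in the frame of sheet between -0.1 and 0.1 m and y of cover in the frame of sheet between -0.085 and 0.085 m and height (world z) of cover below 0.008 m and angle between cover's own z axis and vertical below 0.08 rad and contact force between cover and the arm below 0.3 N and contact force between cover and the fingers below 0.3 N); the arm keeps its last pose, push and grip.
It fails at once if a bystander is pushed more than 40 mm (distance of any of spare, tub_a, tub_b, tub_c, tub_d, tub_e, brush, sander from where it was at the start of the episode above 0.04 m).
It fails at once if a bystander is tipped over (angle between any of spare, tub_a, tub_b, tub_c, tub_d, tub_e, sander's own z axis and vertical above 0.6 rad).
It also fails if it takes over 64 s, if anything falls off the work surface, if the arm or the gripper's body presses on something with over 40 N, if the wrist force passes 120 N, or if a joint passes its speed limit or range.

## Working session

There is one attempt and no reset: what is moved stays moved. The work goes in short steps, Python scripts to look and compute and a shell command to move; the robot and the scene stay as the last step left them, time stands still between calls to the robot, and variables do not carry over. Pictures are saved under pics/ and viewed, at most 10 in all, crops included, and the job is handed in when it is done.

```bash
mkdir -p pics; cat > h.py <<'E'
import cv2,numpy as np
from rig import ctrl
def snap(cam,name):
    c=ctrl.capture(cam); cv2.imwrite(f'pics/{name}.png',c['pixels']); np.save(f'pics/{name}.npy',c,allow_pickle=True); return c
def load(name): return np.load(f'pics/{name}.npy',allow_pickle=True).item()
def px(c,uvs,z):
    K=np.array([[c['fx'],0,c['cx']],[0,c['fy'],c['cy']],[0,0,1.]]);R=np.array(c['R']);t=np.array(c['t']).ravel()
    p=cv2.undistortPoints(np.array(uvs,float).reshape(-1,1,2),K,np.array(c['dist'],float)).reshape(-1,2)
    C=-R.T@t; z=np.broadcast_to(z,len(p)); out=[]
    for q,zz in zip(p,z):
        d=R.T@np.array([q[0],q[1],1]); out.append(C+d*(zz-C[2])/d[2])
    return np.array(out)
E
python3 - <<'E'
from h import *
for n in('scene','top'):
    c=snap(n,n); print(n,np.round(-np.array(c['R']).T@np.array(c['t']).ravel()))
a=cv2.imread('pics/top.png');cv2.imwrite('pics/top2.png',cv2.resize(a,(800,600),interpolation=cv2.INTER_CUBIC))
print(ctrl.sense())
E
```

```text
scene [1086. -533. 1312.]
top [ 272.   60. 1446.]
{'time_s': 0.1, 'joints': array([ 9.39611241e-01,  3.13403472e-01,  1.49835829e+00, -3.91443475e-06,
        1.33101494e+00, -2.23403487e-01]), 'dq': array([ 0.00028394,  0.0011068 , -0.0021522 , -0.00057777, -0.00229377,
        0.00040872]), 'tau': array([ 3.18167899e-03, -4.12896574e+01, -2.60142338e+01, -2.25656099e-04,
        2.98906394e-03,  2.52451935e-05]), 'eef_pos': array([208.08618514, 481.76940661, 247.78853471]), 'ee_rot': array([-2.43609739e-04,  2.02480568e-01,  9.79286102e-01, -5.39581295e-04]), 'force': array([-0.11112658,  0.2962016 , -0.74014962]), 'wrist_torque': array([ 0.00450313, -0.02754794, -0.04115275]), 'grip_force': 0.0, 'grip_width': 0.9976649841437456}
```

View pics/top2.png

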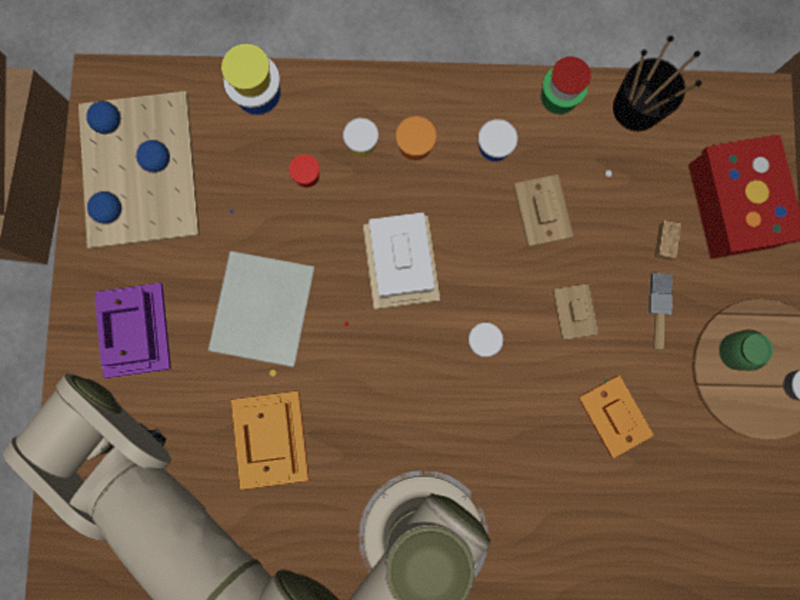

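View pics/scene.png

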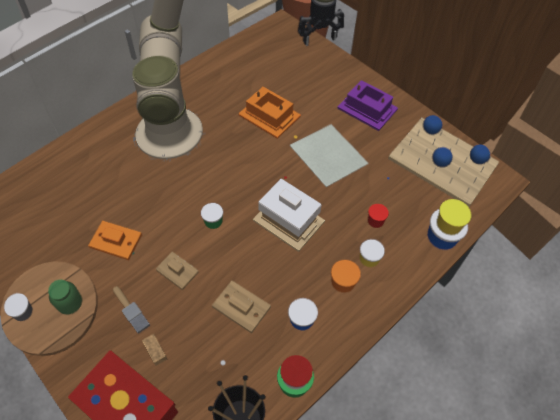

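The top view shows the cover on the casket at (402,252), the sheet at (262,308), the two-hole panel at (544,210) and the spare at (576,311) (800x600 scale). I'll enlarge these next.

```bash
python3 - <<'E'
from h import *
a=load('top')['pixels']
A=cv2.resize(a[145:220,250:312],None,fx=6.4,fy=6.4,interpolation=cv2.INTER_CUBIC)
B=cv2.resize(a[118:178,352:407],None,fx=7,fy=7,interpolation=cv2.INTER_CUBIC)
im=np.zeros((480,800,3),np.uint8); im[:A.shape[0],:A.shape[1]]=A; im[:B.shape[0],410:410+B.shape[1]]=B
cv2.imwrite('pics/crop1.png',im)
E
```

```text
(no output)
```

View pics/crop1.png

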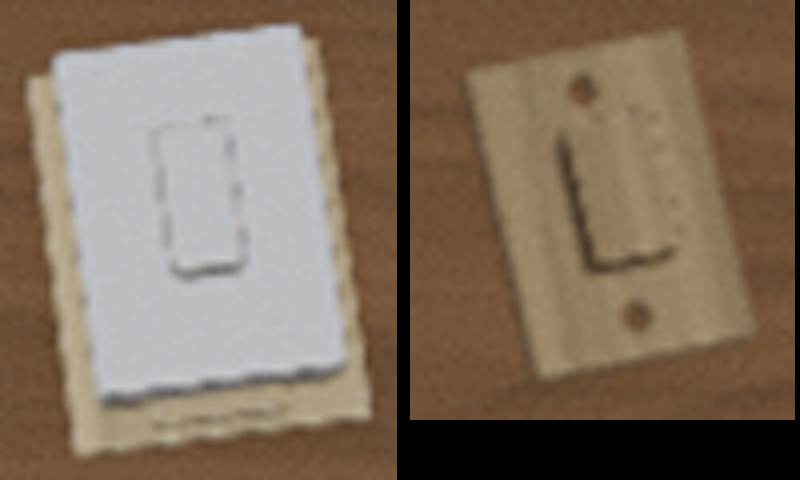

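```bash
python3 - <<'E'
from h import *
c=load('top')
f=lambda L,o,s,sh=0:[((u-sh+.5)/s-.5+o[0],(v+.5)/s-.5+o[1]) for u,v in L]
def rep(n,P):
    ax=(P[0]+P[1]-P[2]-P[3])/2; ay=(P[0]+P[3]-P[1]-P[2])/2
    print(n,np.round(P.mean(0),1),'len',np.hypot(*ax[:2]).round(1),np.hypot(*ay[:2]).round(1),'yaw',np.arctan2(ax[1],ax[0]).round(3))
rep('cover',px(c,f([(54,57),(301,27),(345,363),(99,395)],(250,145),6.4),101))
rep('board',px(c,f([(28,77),(320,38),(370,415),(76,453)],(250,145),6.4),12))
rep('panel',px(c,f([(468,72),(684,32),(752,332),(541,380)],(352,118),7,410),14))
h=px(c,f([(582,88),(637,316)],(352,118),7,410),14);d=h[0]-h[1];print(h.mean(0),np.hypot(*d[:2]),np.arctan2(d[1],d[0]))
rep('sheet',px(c,f([(230,252),(314,266),(295,366),(209,349)],(0,0),1/.7),2))
E
```

```text
cover [523.   57.8 101. ] len 142.6 102.6 yaw 0.155
board [524.   57.8  12. ] len 169.3 130.0 yaw 0.154
panel [ 635.7 -222.9   14. ] len 129.1 89.5 yaw 0.223
[ 636.37020792 -222.19424394   14.        ] 96.97843038179988 0.2313974974775777
sheet [425.6 328.6   2. ] len 197.8 170.8 yaw -0.148
```

```bash
python3 -m jog '[{"delta_pos":[315,-424,-28],"angular":[0,0,0.562],"fingers":1},{"delta_pos":[315,-424,-28],"angular":[0,0,0.562],"fingers":1},{"delta_pos":[315,-424,-28],"angular":[0,0,0.562],"fingers":1},{"delta_pos":[315,-424,-28],"angular":[0,0,0.562],"fingers":1},{"delta_pos":[315,-424,-28],"angular":[0,0,0.562],"fingers":1},{"delta_pos":[315,-424,-28],"angular":[0,0,0.562],"fingers":1},{"delta_pos":[315,-424,-28],"angular":[0,0,0.562],"fingers":1},{"delta_pos":[315,-424,-28],"angular":[0,0,0.562],"fingers":1},{"delta_pos":[315,-424,-28],"angular":[0,0,0.562],"fingers":1},{"delta_pos":[315,-424,-28],"angular":[0,0,0.562],"fingers":1}]' 40
python3 - <<'E'
from h import *
c=snap('wrist','w1'); s=ctrl.sense(); print(s['eef_pos'],s['joints'],s['ee_rot'],s['time_s'])
E
```

```text
time_s: 1.35
eef_pos: [524.3, 55.2, 219.3]
ee_rot: [-0.001, -0.075, 0.997, -0.0]
force: [-0.6, 0.3, 0.5]
grip_width: 0.999
grip_force: 0.0
[523.40985911  56.91990663 219.54152495] [-1.14456652e-01  3.40668593e-01  1.53667746e+00  1.07800684e-04
  1.26575402e+00 -1.83719403e+00] [-7.30357441e-04 -7.58812656e-02  9.97116574e-01  1.93131792e-04] 1.4
```

View pics/w1.png

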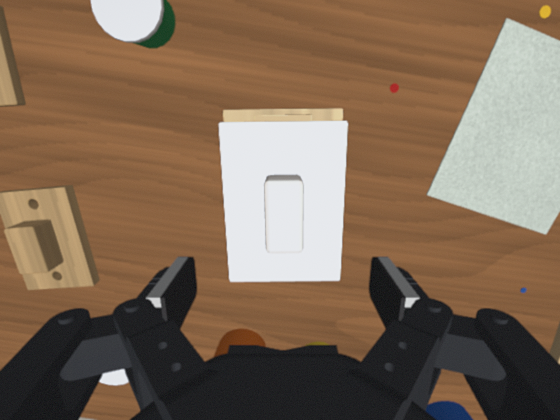

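The cover's top corners are at about (220,122), (347,122), (340,280) and (229,282). Its block top runs from (265,180) to (303,252), square between the fingers.

```bash
python3 - <<'E'
from h import *
c=load('w1')
def rep(n,P):
    P=np.array(P);ax=(P[0]+P[1]-P[2]-P[3])/2
    print(n,np.round(P.mean(0),1),np.hypot(*ax[:2]).round(1),'yaw',np.arctan2(ax[1],ax[0]).round(3))
rep('cover',px(c,[(229,282),(340,281),(347,122),(220,122)],101))
rep('block',px(c,[(267,252),(302,252),(303,179),(265,179)],131))
E
```

```text
cover [524.  57. 101.] 142.6 yaw 0.158
block [522.1  56.8 131. ] 58.4 yaw 0.159
```

```bash
python3 -m jog '[{"delta_pos":[0,-1,-50],"angular":[0,0,0],"fingers":1},{"delta_pos":[0,-1,-85],"angular":[0,0,0],"fingers":1},{"delta_pos":[0,-1,-98],"angular":[0,0,0],"fingers":1},{"delta_pos":[0,-1,-98],"angular":[0,0,0],"fingers":0},{"delta_pos":[0,-1,-98],"angular":[0,0,0],"fingers":0},{"delta_pos":[0,-1,-98],"angular":[0,0,0],"fingers":0},{"delta_pos":[0,-1,-98],"angular":[0,0,0],"fingers":0},{"delta_pos":[0,-1,-98],"angular":[0,0,0],"fingers":0},{"delta_pos":[0,-1,-98],"angular":[0,0,0],"fingers":0},{"delta_pos":[0,-1,-98],"angular":[0,0,0],"fingers":0}]' 50
```

```text
time_s: 2.65
eef_pos: [523.8, 57.0, 123.6]
ee_rot: [0.001, -0.077, 0.997, -0.0]
force: [-0.7, -0.6, 6.9]
grip_width: 0.342
grip_force: 51.2
```

```bash
python3 -m jog '[{"delta_pos":[0,0,8],"angular":[0,0,0],"fingers":0},{"delta_pos":[0,0,20],"angular":[0,0,0],"fingers":0},{"delta_pos":[0,0,35],"angular":[0,0,0],"fingers":0},{"delta_pos":[0,0,50],"angular":[0,0,0],"fingers":0},{"delta_pos":[0,0,65],"angular":[0,0,0],"fingers":0},{"delta_pos":[0,0,80],"angular":[0,0,0],"fingers":0},{"delta_pos":[0,0,80],"angular":[0,0,0],"fingers":0}]'
python3 - <<'E'
from h import *
c=snap('top','top_b');a=c['pixels'][100:310,140:420]
cv2.imwrite('pics/tb.png',cv2.resize(a,(800,600),interpolation=cv2.INTER_CUBIC))
E
```

```text
time_s: 3.52
eef_pos: [523.7, 56.9, 203.5]
ee_rot: [0.001, -0.077, 0.997, -0.0]
force: [-0.9, -0.4, -2.0]
grip_width: 0.337
grip_force: 50.1
```

View pics/tb.png

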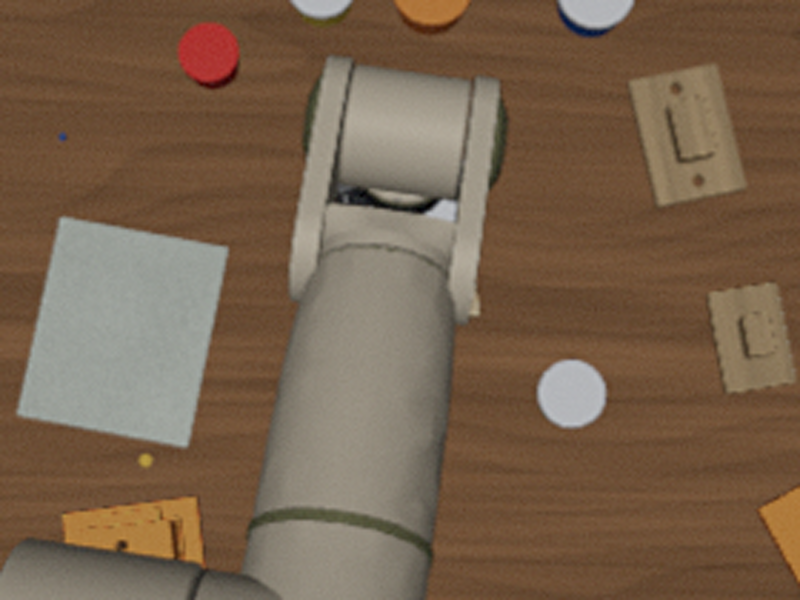

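```bash
python3 -m jog '[{"delta_pos":[-16,45,0],"angular":[0,0,0],"fingers":0},{"delta_pos":[-33,91,0],"angular":[0,0,0],"fingers":0},{"delta_pos":[-49,136,0],"angular":[0,0,0],"fingers":0},{"delta_pos":[-66,182,0],"angular":[0,0,0],"fingers":0},{"delta_pos":[-82,227,0],"angular":[0,0,0],"fingers":0},{"delta_pos":[-98,272,-10],"angular":[0,0,0],"fingers":0},{"delta_pos":[-98,272,-50],"angular":[0,0,0],"fingers":0},{"delta_pos":[-98,272,-90],"angular":[0,0,0],"fingers":0},{"delta_pos":[-98,272,-120],"angular":[0,0,0],"fingers":0},{"delta_pos":[-98,272,-125],"angular":[0,0,0],"fingers":0}]'
python3 -m jog '[{"delta_pos":[0,0,-4],"angular":[0,0,0],"fingers":0},{"delta_pos":[0,0,-8],"angular":[0,0,0],"fingers":0},{"delta_pos":[0,0,-8],"angular":[0,0,0],"fingers":0}]'
```

```text
time_s: 4.82
eef_pos: [424.1, 328.4, 75.2]
ee_rot: [-0.002, -0.077, 0.997, -0.001]
force: [-0.4, 0.0, -0.9]
grip_width: 0.342
grip_force: 50.3
time_s: 5.2
eef_pos: [425.4, 329.0, 69.7]
ee_rot: [0.0, -0.077, 0.997, 0.0]
force: [0.6, 0.9, -0.9]
grip_width: 0.343
grip_force: 50.3
```

```bash
python3 -m jog '[{"delta_pos":[0,0,-1],"angular":[0,0,0],"fingers":0},{"delta_pos":[0,0,-2],"angular":[0,0,0],"fingers":0},{"delta_pos":[0,0,-2],"angular":[0,0,0],"fingers":0}]'
```

```text
time_s: 5.58
eef_pos: [425.4, 329.1, 68.6]
ee_rot: [0.0, -0.077, 0.997, 0.0]
force: [-4.6, -1.4, 9.0]
grip_width: 0.343
grip_force: 51.8
```

```bash
python3 -m jog '[{"delta_pos":[0,0,0],"angular":[0,0,0],"fingers":1},{"delta_pos":[0,0,0],"angular":[0,0,0],"fingers":1},{"delta_pos":[0,0,0],"angular":[0,0,0],"fingers":1},{"delta_pos":[0,0,0],"angular":[0,0,0],"fingers":1},{"delta_pos":[0,0,0],"angular":[0,0,0],"fingers":1},{"delta_pos":[0,0,20],"angular":[0,0,0],"fingers":1},{"delta_pos":[0,0,60],"angular":[0,0,0],"fingers":1},{"delta_pos":[0,0,110],"angular":[0,0,0],"fingers":1},{"delta_pos":[0,0,152],"angular":[0,0,0],"fingers":1},{"delta_pos":[0,0,152],"angular":[0,0,0],"fingers":1}]'
```

```text
time_s: 6.82
eef_pos: [426.2, 329.5, 222.3]
ee_rot: [0.003, -0.077, 0.997, 0.001]
force: [0.5, -0.1, -0.2]
grip_width: 1.0
grip_force: 0.0
```

```bash
python3 -m jog '[{"delta_pos":[98,-272,1],"angular":[0,0,0],"fingers":1},{"delta_pos":[98,-272,1],"angular":[0,0,0],"fingers":1},{"delta_pos":[98,-272,1],"angular":[0,0,0],"fingers":1},{"delta_pos":[98,-272,1],"angular":[0,0,0],"fingers":1},{"delta_pos":[98,-272,1],"angular":[0,0,0],"fingers":1},{"delta_pos":[98,-272,1],"angular":[0,0,0],"fingers":1},{"delta_pos":[98,-272,1],"angular":[0,0,0],"fingers":1}]'
python3 - <<'E'
from h import *
c=snap('wrist','w2'); s=ctrl.sense(); print(s['eef_pos'],s['ee_rot'])
cv2.imwrite('pics/w2c.png',cv2.resize(c['pixels'][90:300,0:560],None,fx=1.42,fy=1.42,interpolation=cv2.INTER_CUBIC))
cv2.imwrite('pics/w2d.png',cv2.resize(c['pixels'][100:300,180:390],None,fx=3,fy=3,interpolation=cv2.INTER_CUBIC))
E
```

```text
time_s: 7.7
eef_pos: [522.7, 57.6, 219.6]
ee_rot: [-0.001, -0.077, 0.997, 0.0]
force: [-1.2, 0.4, 1.0]
grip_width: 0.999
grip_force: 0.0
[522.72122886  57.97717042 219.79716511] [-5.09053696e-04 -7.75643523e-02  9.96987196e-01  2.07299957e-04]
```

View pics/w2d.png

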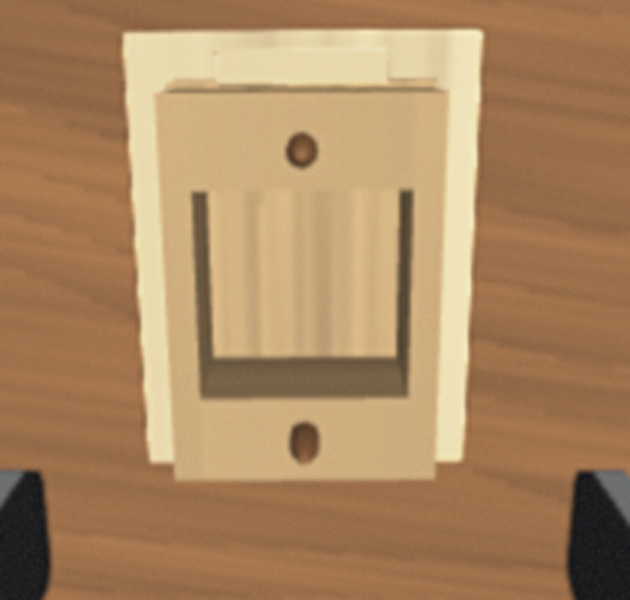

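The rim corners are at crop (156,92), (447,92), (436,480) and (175,481). The dowels are at (301,150) and (304,442), spanning v = 422-463.

```bash
python3 - <<'E'
from h import *
c=load('w2');R=np.array(c['R']);t=np.array(c['t']).ravel();print('cam',-R.T@t)
f=lambda L:[((u+.5)/3-.5+180,(v+.5)/3-.5+100) for u,v in L]
P=px(c,f([(175,481),(436,480),(447,92),(156,92)]),67)
ax=(P[0]+P[1]-P[2]-P[3])/2;print('rim',P.mean(0),np.hypot(*ax[:2]),np.hypot(*(P[0]-P[1])[:2]),np.arctan2(ax[1],ax[0]))
P=px(c,f([(150,462),(463,462),(482,31),(123,33)]),12);ax=(P[0]+P[1]-P[2]-P[3])/2;print('board',P.mean(0),np.arctan2(ax[1],ax[0]))
# predict dowels for a guess
K=np.array([[c['fx'],0,c['cx']],[0,c['fy'],c['cy']],[0,0,1.]])
for x,y,a in [(523.5,57.5,.157)]:
  W=np.array([[x+s*48*np.cos(a),y+s*48*np.sin(a),z] for s in(1,-1) for z in(67,79,87)])
  q=cv2.projectPoints(W,cv2.Rodrigues(R)[0],t,K,np.array(c['dist'],float))[0].reshape(-1,2)
  print(np.round((q-[180,100]+.5)*3-.5,1))
E
```

```text
cam [451.346364    47.13837979 344.59330915]
rim [523.98364768  56.78388349  67.        ] 129.99712302997492 90.16249230398441 0.16341666980535277
board [523.83474547  56.8310793   12.        ] 0.16306949377835817
[[306.4 434.2]
 [306.3 448.9]
 [306.2 459.5]
 [305.6 147.2]
 [305.4 150.9]
 [305.3 153.5]]
```

```bash
python3 -m jog '[{"delta_pos":[113,-279,-40],"angular":[0,0,0.073],"fingers":1},{"delta_pos":[113,-279,-40],"angular":[0,0,0.073],"fingers":1},{"delta_pos":[113,-279,-40],"angular":[0,0,0.073],"fingers":1},{"delta_pos":[113,-279,-40],"angular":[0,0,0.073],"fingers":1},{"delta_pos":[113,-279,-40],"angular":[0,0,0.073],"fingers":1},{"delta_pos":[113,-279,-40],"angular":[0,0,0.073],"fingers":1},{"delta_pos":[113,-279,-40],"angular":[0,0,0.073],"fingers":1},{"delta_pos":[113,-279,-40],"angular":[0,0,0.073],"fingers":1}]'
python3 - <<'E'
from h import *
c=snap('wrist','w3'); s=ctrl.sense(); print(s['eef_pos'],s['ee_rot'],s['joints'])
cv2.imwrite('pics/w3d.png',cv2.resize(c['pixels'][80:320,160:420],None,fx=2.5,fy=2.5,interpolation=cv2.INTER_CUBIC))
E
```

```text
time_s: 8.75
eef_pos: [636.4, -220.3, 180.9]
ee_rot: [0.0, -0.114, 0.993, -0.0]
force: [-0.7, -0.4, -0.1]
grip_width: 0.997
grip_force: 0.0
[ 636.37361519 -220.49289495  180.9599538 ] [ 2.68243639e-04 -1.14283373e-01  9.93448147e-01 -1.30408884e-04] [-5.07127223e-01  6.97207152e-01  1.07705863e+00  1.02548374e-04
  1.36673886e+00 -2.30701154e+00]
```

View pics/w3d.png

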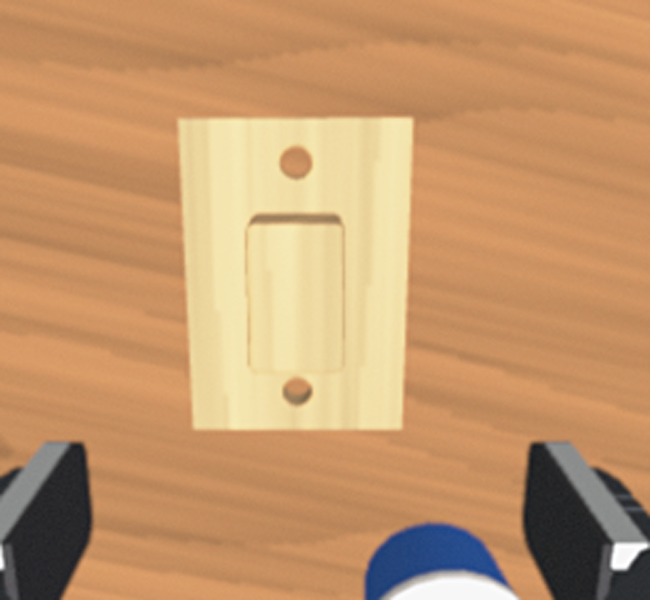

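The panel's corners are at crop (179,118), (413,118), (403,430) and (193,430), with holes at (296,162) and (297,391). The blue tub at (440,570) is well beyond it.

```bash
python3 - <<'E'
from h import *
c=load('w3')
f=lambda L:[((u+.5)/2.5-.5+160,(v+.5)/2.5-.5+80) for u,v in L]
P=px(c,f([(193,430),(403,430),(413,118),(179,118)]),14)
ax=(P[0]+P[1]-P[2]-P[3])/2;print('panel',P.mean(0),np.hypot(*ax[:2]),np.hypot(*(P[0]-P[1])[:2]),np.arctan2(ax[1],ax[0]))
P=px(c,f([(297,391),(296,162)]),14);d=P[0]-P[1];print(P.mean(0),np.arctan2(d[1],d[0]))
P=px(c,f([(344,372),(248,372),(246,222),(344,222)]),44);print(P.mean(0))
print('tub',px(c,f([(435,525)]),0))
E
```

```text
panel [ 636.05976104 -224.03324204   14.        ] 130.28029059728183 90.7886418786433 0.23235897116324164
[ 635.36505935 -224.39826413   14.        ] 0.2301627905760429
[ 634.7813504  -224.45658132   44.        ]
tub [[ 738.91948761 -133.6678826     0.        ]]
```

```bash
python3 -m jog '[{"delta_pos":[0,-2,-50],"angular":[0,0,0.003],"fingers":1},{"delta_pos":[0,-2,-100],"angular":[0,0,0.003],"fingers":1},{"delta_pos":[0,-2,-130],"angular":[0,0,0.003],"fingers":1},{"delta_pos":[0,-2,-143],"angular":[0,0,0.003],"fingers":1},{"delta_pos":[0,-2,-143],"angular":[0,0,0.003],"fingers":1},{"delta_pos":[0,-2,-143],"angular":[0,0,0.003],"fingers":0.35},{"delta_pos":[0,-2,-143],"angular":[0,0,0.003],"fingers":0},{"delta_pos":[0,-2,-143],"angular":[0,0,0.003],"fingers":0},{"delta_pos":[0,-2,-143],"angular":[0,0,0.003],"fingers":0},{"delta_pos":[0,-2,-143],"angular":[0,0,0.003],"fingers":0}]' 60
python3 -m jog '[{"delta_pos":[0,0,0],"angular":[0,0,0],"fingers":0},{"delta_pos":[0,0,0],"angular":[0,0,0],"fingers":0},{"delta_pos":[0,0,0],"angular":[0,0,0],"fingers":0}]' 60
```

```text
time_s: 10.05
eef_pos: [636.7, -224.3, 38.4]
ee_rot: [0.001, -0.115, 0.993, -0.001]
force: [-0.2, 0.3, 6.1]
grip_width: 0.404
grip_force: 63.0
time_s: 10.42
eef_pos: [636.7, -224.3, 38.4]
ee_rot: [0.001, -0.115, 0.993, -0.001]
force: [-0.0, -0.1, 5.4]
grip_width: 0.408
grip_force: 63.0
```

```bash
python3 -m jog '[{"delta_pos":[0,0,10],"angular":[0,0,0],"fingers":0},{"delta_pos":[0,0,30],"angular":[0,0,0],"fingers":0},{"delta_pos":[0,0,60],"angular":[0,0,0],"fingers":0},{"delta_pos":[0,0,100],"angular":[0,0,0],"fingers":0},{"delta_pos":[0,0,120],"angular":[0,0,0],"fingers":0},{"delta_pos":[0,0,120],"angular":[0,0,0],"fingers":0}]' 80
python3 - <<'E'
from h import *
c=snap('wrist','w4'); s=ctrl.sense(); print(s['eef_pos'],s['ee_rot'],s['force'])
cv2.imwrite('pics/w4d.png',cv2.resize(c['pixels'],(800,600),interpolation=cv2.INTER_CUBIC))
E
```

```text
time_s: 11.18
eef_pos: [636.8, -224.3, 159.8]
ee_rot: [0.002, -0.115, 0.993, -0.001]
force: [-0.3, 0.2, -1.7]
grip_width: 0.404
grip_force: 80.7
[ 636.20656012 -224.04233625  157.88708683] [ 3.51756204e-04 -1.14848886e-01  9.93382877e-01 -2.63705101e-04] [ 0.23967409  0.12424883 -3.21879909]
```

View pics/w4d.png

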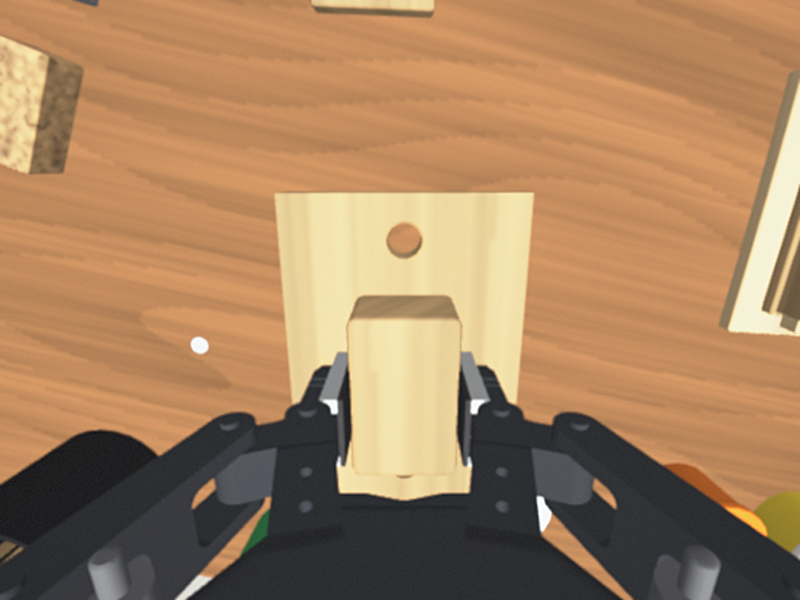

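The panel is square in the fingers: its near edge runs (275,193)-(533,193) and its near hole is at (404,240).

```bash
python3 - <<'E'
from h import *
c=load('w4')
f=lambda L:[((u+.5)*.7-.5,(v+.5)*.7-.5) for u,v in L]
for z in(132,133.5,135):
  P=px(c,f([(533,193),(275,193),(404,240)]),z)
  d=P[0]-P[1]; yaw=np.arctan2(d[1],d[0])-np.pi/2; u=np.array([np.cos(yaw),np.sin(yaw)])
  print(z,np.hypot(*d[:2]),yaw, P[:2].mean(0)[:2]+65*u, P[2,:2]+48*u)
E
```

```text
132 91.1769433410602 0.23101982663655707 [ 636.38358821 -223.79115954] [ 636.12246069 -223.80078466]
133.5 90.28039416379733 0.2310198266365573 [ 636.311843   -223.80262305] [ 635.89056192 -223.85042871]
135 89.38384498653437 0.2310198266365564 [ 636.24009779 -223.81408656] [ 635.65866315 -223.90007277]
```

```bash
python3 -m jog '[{"delta_pos":[-14,35,0],"angular":[0,0,-0.009],"fingers":0},{"delta_pos":[-32,80,0],"angular":[0,0,-0.02],"fingers":0},{"delta_pos":[-51,127,0],"angular":[0,0,-0.032],"fingers":0},{"delta_pos":[-70,175,0],"angular":[0,0,-0.044],"fingers":0},{"delta_pos":[-89,222,0],"angular":[0,0,-0.056],"fingers":0},{"delta_pos":[-106,264,0],"angular":[0,0,-0.066],"fingers":0},{"delta_pos":[-112.2,280.6,0],"angular":[0,0,-0.070],"fingers":0},{"delta_pos":[-112.2,280.6,-15],"angular":[0,0,-0.070],"fingers":0},{"delta_pos":[-112.2,280.6,-24],"angular":[0,0,-0.070],"fingers":0},{"delta_pos":[-112.2,280.6,-24],"angular":[0,0,-0.070],"fingers":0}]'
python3 - <<'E'
from h import *
c=snap('wrist','w5'); s=ctrl.sense(); print(s['eef_pos'],s['ee_rot'],s['force'])
cv2.imwrite('pics/w5d.png',cv2.resize(c['pixels'][80:280,150:430],None,fx=2.8,fy=2.8,interpolation=cv2.INTER_CUBIC))
E
```

```text
time_s: 12.48
eef_pos: [523.9, 55.6, 132.0]
ee_rot: [-0.001, -0.079, 0.997, 0.0]
force: [0.4, -0.4, -1.0]
grip_width: 0.403
grip_force: 80.8
[524.14969286  55.66916829 132.65322821] [-5.61328919e-04 -7.93845426e-02  9.96843908e-01  5.39055945e-05] [ 0.47542906  0.97138446 -1.49201748]
```

View pics/w5d.png

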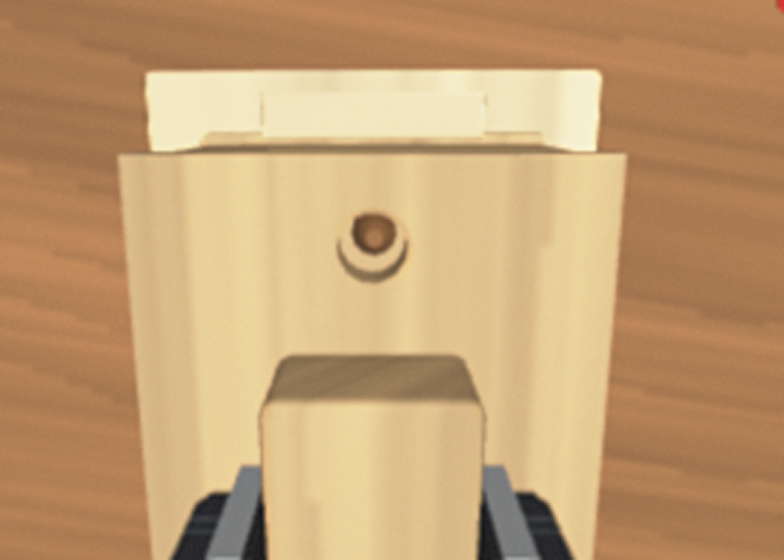

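Through the near hole at (373,245) the dowel shows at (373,233), centred sideways. I'll check the fore-aft offset.

```bash
python3 - <<'E'
from h import *
c=load('w5')
f=lambda L:[((u+.5)/2.8-.5+150,(v+.5)/2.8-.5+80) for u,v in L]
h,e1,e2=px(c,f([(373,245),(627,154),(119,154)]),108.2); t=px(c,f([(374,236),(373,233)]),[87,81])
d=e1-e2;yaw=np.arctan2(d[1],d[0])-np.pi/2;u=np.array([np.cos(yaw),np.sin(yaw)])
print('yaw',yaw,np.hypot(*d[:2]),'hole',h,'center',h[:2]+48*u,'from edge',((e1+e2)/2)[:2]+65*u,'dowel',t)
E
```

```text
yaw 0.1594272790307738 89.34265420033024 hole [474.74312739  48.50293912 108.2       ] center [522.13440898  56.12307231] from edge [523.01228568  56.25219568] dowel [[476.02418051  48.93500973  87.        ]
 [476.25256516  48.76822889  81.        ]]
```

```bash
python3 -m jog '[{"delta_pos":[1,0.3,0],"angular":[0,0,0],"fingers":0},{"delta_pos":[1,0.3,-4],"angular":[0,0,0],"fingers":0},{"delta_pos":[1,0.3,-8],"angular":[0,0,0],"fingers":0},{"delta_pos":[1,0.3,-12],"angular":[0,0,0],"fingers":0},{"delta_pos":[1,0.3,-12],"angular":[0,0,0],"fingers":0}]'
python3 -m jog '[{"delta_pos":[0,0,-3],"angular":[0,0,0],"fingers":0},{"delta_pos":[0,0,-6],"angular":[0,0,0],"fingers":0},{"delta_pos":[0,0,-6],"angular":[0,0,0],"fingers":0}]'
```

```text
time_s: 13.15
eef_pos: [524.8, 56.9, 120.9]
ee_rot: [-0.0, -0.08, 0.997, 0.0]
force: [0.5, 0.2, -2.9]
grip_width: 0.402
grip_force: 80.8
time_s: 13.52
eef_pos: [524.9, 56.9, 115.0]
ee_rot: [-0.0, -0.08, 0.997, 0.0]
force: [-0.6, 0.3, -2.1]
grip_width: 0.402
grip_force: 80.8
```

```bash
python3 -m jog '[{"delta_pos":[0,0,-3],"angular":[0,0,0],"fingers":0},{"delta_pos":[0,0,-6],"angular":[0,0,0],"fingers":0},{"delta_pos":[0,0,-8.5],"angular":[0,0,0],"fingers":0},{"delta_pos":[0,0,-8.5],"angular":[0,0,0],"fingers":0}]'
python3 -m jog '[{"delta_pos":[0,0,-1],"angular":[0,0,0],"fingers":0},{"delta_pos":[0,0,-1],"angular":[0,0,0],"fingers":0},{"delta_pos":[0,0,-1],"angular":[0,0,0],"fingers":0}]'
```

```text
time_s: 14.02
eef_pos: [524.9, 56.9, 106.6]
ee_rot: [-0.0, -0.08, 0.997, 0.0]
force: [-0.5, 0.3, -1.9]
grip_width: 0.4
grip_force: 80.8
time_s: 14.4
eef_pos: [525.0, 56.8, 105.8]
ee_rot: [0.0, -0.08, 0.997, 0.0]
force: [0.5, 0.2, -1.8]
grip_width: 0.405
grip_force: 80.8
```

```bash
python3 -m jog '[{"delta_pos":[0,0,-0.8],"angular":[0,0,0],"fingers":0},{"delta_pos":[0,0,-0.8],"angular":[0,0,0],"fingers":0},{"delta_pos":[0,0,-0.8],"angular":[0,0,0],"fingers":0}]'
python3 -m jog '[{"delta_pos":[0,0,-0.5],"angular":[0,0,0],"fingers":0},{"delta_pos":[0,0,-0.5],"angular":[0,0,0],"fingers":0},{"delta_pos":[0,0,-0.5],"angular":[0,0,0],"fingers":0}]'
```

```text
time_s: 14.78
eef_pos: [525.1, 56.9, 105.4]
ee_rot: [0.0, -0.08, 0.997, -0.0]
force: [-2.9, 0.6, 5.7]
grip_width: 0.405
grip_force: 81.5
time_s: 15.15
eef_pos: [525.1, 56.8, 105.4]
ee_rot: [0.0, -0.08, 0.997, -0.0]
force: [-6.3, 0.3, 11.2]
grip_width: 0.405
grip_force: 82.5
```

```bash
python3 -m jog '[{"delta_pos":[-0.3,0,-0.3],"angular":[0,0,0],"fingers":0},{"delta_pos":[-0.3,0,-0.3],"angular":[0,0,0],"fingers":0},{"delta_pos":[-0.3,0,-0.3],"angular":[0,0,0],"fingers":0},{"delta_pos":[-0.3,0,-0.3],"angular":[0,0,0],"fingers":0}]'
python3 - <<'E'
from h import *
a=snap('scene','s6')['pixels'][110:270,170:400]; b=snap('wrist','w6')['pixels']; print(ctrl.sense()['force'])
A=cv2.resize(a,(430,300),interpolation=cv2.INTER_CUBIC);B=cv2.resize(b,(370,300),interpolation=cv2.INTER_AREA)
cv2.imwrite('pics/f6.png',np.hstack([A,B]))
E
```

```text
time_s: 15.65
eef_pos: [525.1, 56.9, 105.4]
ee_rot: [0.001, -0.08, 0.997, -0.0]
force: [-4.3, 0.1, 12.7]
grip_width: 0.4
grip_force: 82.6
[-5.05401189  0.21866029 11.83762661]
```

View pics/f6.png

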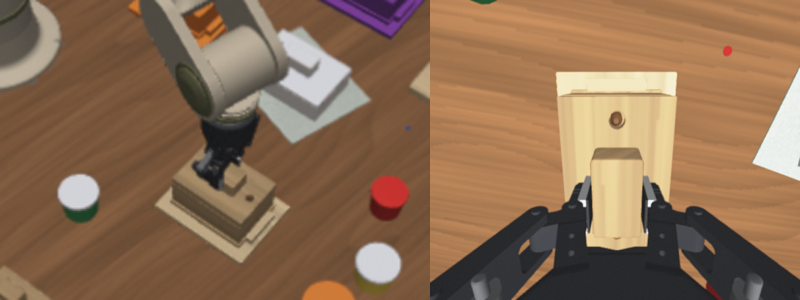

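The panel is home over the dowels: the near dowel shows in its hole at (617,119), and the plate is flush with the rim. The cover lies flat on the sheet at about (305,75), and the push reads about 12 N plus the panel's weight. I'm handing the job in.

```bash
python3 -c "
from rig import ctrl
print(ctrl.finish_job())"
```

```text
the job is handed in; nothing more can be done
None
```

The job is handed in, with no verdict returned: the cover lies flat on the paper sheet, and the two-hole panel is fully home on the casket's dowels, still gripped and pressed down with roughly 14 N (12 N read at the wrist plus the panel's weight).

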